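Load a test cartridge under the analyser's spring flap

ROBOT

A 6-joint arm with a two-finger parallel gripper is mounted at the origin on the work surface. World frame = base frame: x ahead of the robot, y to its left, z up, the work surface at z = 0. Lengths are in m, angles in rad, forces in N, time in s.
With the tool pointing down it reaches from about 0.375 to 0.975 m from the base axis. Payload 3.8 kg.
Tool frame: the origin (TCP) lies midway between the tips of the shut fingers; the grasp point (between the pads) lies 19 mm behind it; x points along the fingers, z is the direction in which the jaws open and shut, and the axes are right-handed (so a half turn about x gives the same grasp; the last joint's range is limited). The gripper opens to 85 mm and grips with 20 to 120 N. Pads are 22 mm wide; open, the fingers measure 114 mm over their backs; the gripper's body (76 mm by 85 mm) begins 54 mm behind the grasp point. The pads swing forward as they close: fully open they stand 13 mm farther back than shut.
Start: joints at [-1.296, 0.264, 1.604, -0, 1.274, -0.037], TCP at [0.207, -0.642, 0.204] pointing down, gripper open.
Joint ranges: [-2.63, 2.63], [-0.94, 2.18], [0.31, 2.57], [-1.31, 4.45], [0, 2.66], [-2.55, 2.55]. Speed limits (rad/s): [2.57, 2.57, 3.14, 3.14, 3.14, 3.14].

INTERFACE

Orientations are given as a rotation vector (axis times angle).
In Python, from workcell import * gives the robot as it stands. The module is installed in compiled form; this text tells all that it offers.
- The arm moves only by the tool carry_out, never from a script. Its arguments are lists of equal length, an entry for each row: "offset": the shift along the tool's x, y, z in cm, a list of three; "delta_rot": the turn, a rotation vector about the tool's x, y, z in degrees, a list of three. A call has exactly 5 rows; each row shifts and turns the commanded pose from where the row before left it, along the tool's axes as they then stand; what a row does not reach is not made up. A row lasts 1/12 s, in which the tool goes at most 41.7 mm and 7.16 degrees, less where a joint would pass 70% of its speed; a pose out of reach is approached as far as the arm can. A call is refused whole if a number of a shift passes 4.17 or a number of a turn 7.16, either way. A call with a gripper value outside its range is refused whole. "fingers" is the opening, from -1 (shut) to 1 (fully open), set as the call begins (left out, the last holds). The fingers move at their own pace and stop on an object; "newtons" is the grip in N (left out, the last holds). Time passes only in rows, so rows that do not move let the fingers close, or fill a call up. It gives the time, the measured TCP pose, the force and the opening at its end, in the units of the state.
- read_state(): the state, without advancing time (a new reading comes with each control period).
- read_camera(name): name is "side" or "top"; returns (picture, depth): 420x560x3 uint8, red, green, blue; 420x560 float32, m along the optical axis (not along the pixel's ray), 0 where there is no reading.
- get_calibration(name): a dict with "fx", "fy", "cx", "cy" (pixels), "R" (3x3) and "t" (3): a world point X has camera coordinates R X + t. Camera axes: x right, y down, z forward; pixel columns grow to the right and rows downward; lengths in m; the calibration is good to about 2 mm. A picture is of the moment at which its call begins. get_calibration takes no time and is no camera call.
- finish_job(): hands the job in, once; it reports no verdict.
The state is a dict: "time": time; "q": joint angles; "joint_vel": joint speeds; "joint_torque": joint torques, N m; "tool_pos": TCP position; "tcp_rot": TCP orientation; "wrist_force": force on the tool from outside, world axes, zero at the start; "torque": the same for the moment, N m; "width": opening from 0.0 (shut) to 1.0 (fully open).
Only numpy, scipy, OpenCV 4.12 (cv2) and the standard library are available. Lean on these libraries where they do the work, as an engineer would, in place of code of your own. Each camera call takes 0.05 s, during which the arm holds its last target. There are 200 camera calls.

TASK

Load the white test cartridge into the analyser: press the blue paddle down with one fingertip and keep it down, so that the orange spring flap stays raised clear of the cartridge, while your other fingertip pushes the cartridge along its lane and under the flap until it is fully home against the stop. Then let the paddle up so that the flap comes down and holds the cartridge. Push the cartridge only, do not pick it up, and do not disturb the other things on the counter.

Things in the scene. Friction and masses are not known exactly. Their poses are not given: they have to be found in the camera images.
- analyser: Fixed benchtop analyser: flat grey deck, white screen housing behind. Origin: at counter level, under the lane's centre line and the flap's front edge. x: along the lane, loading direction; y: left; z: up. Deck top 12 mm above the counter, from x = -135 mm, y = -95 to 150. Lane along y = 0, 40 mm wide between rails 6 mm high, from x = -130 mm to the stop. Housing from x = 125, 130 mm high.
- stop (a point): Foot of the stop, in the middle of the lane on the deck: x = 58, y = 0, z = 12 mm in the analyser's frame, axes as the analyser's. The stop is the front of a white block whose top is 52 mm above the counter.
- shaft (a point): On the axis of the rocker's level shaft (9 mm thick), at x = 0, y = 30, z = 48 mm in the analyser's frame; axes as the analyser's, the shaft runs along x. Orange flap (right of it) and blue paddle (left of it) are one rigid rocker. Bearing blocks, 56 mm high above the counter, stand at x = -134 to -122 and 58 to 70 mm, y = 22 to 38 mm.
- flap (a point): Middle of the free (right) edge of the orange flap, 63 mm from the shaft. The flap is 4 mm thick and lies over the lane from x = 0 to 56 mm of the analyser's frame; shut, it slopes down 25 degrees to the right and bars the lane.
- paddle (a point): On the top face of the blue paddle, half-way along it, 38 mm left of the shaft when the flap is shut; swings with the rocker. The paddle is 4 mm thick, runs beside the lane from x = -115 to 20 mm of the analyser's frame and reaches 52 mm from the shaft; at rest it slopes up 15 degrees to the left. It may be pressed anywhere along it, and a finger can slide along it while pressing.
- rocker (a joint): Rocker angle, rad: 0 = flap shut on an empty lane, 0.9 = fully open (flap up 27 degrees from level, paddle down 37). Pressing the paddle down raises the flap; a spring closes it (about 0.1 N m shut, 0.2 N m fully open: some 3 to 7 N on the paddle). From about 0.40 on the flap clears a cartridge; resting on a loaded one it reads about 0.31.
- cartridge_center (a point): Centre of the white test cartridge with a green label: loose block 60 mm long (x), 36 wide (y), 28 high (z), about 60 g, in the lane, its nose 8 to 24 mm short of the flap; its top is 40 mm above the counter. Home against the stop, its centre is at x = 28 mm in the analyser's frame and its tail 2 mm in front of the flap.
- used_cartridge: Bystander: dark grey used cartridge with a yellow label, 60 x 36 x 28 mm, on the deck right of the lane. Origin: centre of its underside.
- dropper: Bystander: small amber bottle with a black cap, 26 mm in diameter, 58 mm high, standing on the deck left of the paddle. Origin: centre of its underside.
- sample_cup: Bystander: clear sample cup with an orange lid, 58 mm in diameter, 62 mm high. Origin: centre of its underside.
- slide_box: Bystander: blue microscope-slide box, 96 x 82 x 34 mm. Origin: centre of its underside.
- tube_rack: Bystander: white rack with five capped blood tubes, 60 x 150 mm, 86 mm high. Origin: centre of its underside.
- marker: Bystander: black marker pen with a red cap, 150 mm long, 14 mm thick, lying on the counter. Origin: under its middle.
- steel_dish: Bystander: round steel dish, 110 mm in diameter, 35 mm high. Origin: centre of its underside.
Things that resemble listed ones, but are neither listed nor needed, are in the scene too. Leave any turquoise look-alike of the part that bears cartridge_center alone.

How it is judged:
By the outcome, as a careful person would: the job done as asked, in the order asked, and still so for the second after the job is handed in, with the robot touching nothing.
It also fails if it takes over 45 s, if anything falls off the work surface, if the arm or the gripper's body presses on something with over 40 N, if the wrist force passes 120 N, or if a joint passes its speed limit or range.

## Working session

There is one attempt and no reset: what is moved stays moved. The work goes in short steps, Python scripts to look and compute and a tool call to move; the robot and the scene stay as the last step left them, time stands still between calls to the robot, and variables do not carry over. Pictures are saved under pics/ and viewed, about 8 in all and at most 12, crops included, and the job is handed in when it is done.

Besides the shell and the picture viewer there is one more tool, called in YAML: its name, and indented under it one key for each argument. carry_out: Moves the arm, as the interface text tells. Its arguments: {"type":"object","properties":{"offset":{"type":"array"},"delta_rot":{"type":"array"},"fingers":{"type":"number"},"newtons":{"type":"number"}},"required":["offset","delta_rot"]}

```bash
mkdir -p pics; cat > h.py <<'E'
from workcell import *
import numpy as np, cv2
from scipy.spatial.transform import Rotation as Ro
def shot(n):
    p,d=read_camera(n); np.savez(f'{n}.npz',p=p,d=d); return p,d
def pts(n,d):
    c=get_calibration(n); R=np.array(c['R']);t=np.array(c['t'])
    v,u=np.mgrid[:420,:560]
    P=np.stack([(u-c['cx'])/c['fx']*d,(v-c['cy'])/c['fy']*d,d],-1)
    return (P-t)@R
def save(n,im): cv2.imwrite(f'pics/{n}.png',im[...,::-1])
E
python3 - <<'E'
from h import *
for n in('side','top'):
    p,d=shot(n); save(n+'0',p); c=get_calibration(n); print(n,c['fx'],-np.array(c['R']).T@np.array(c['t']),np.round(c['R'],2).tolist())
s=read_state();print(s); print(Ro.from_rotvec(s['tcp_rot']).as_matrix().round(3))
E
```

```text
side 379.71906042935973 [0.00219817 0.66546628 0.61033217] [[-0.78, -0.62, 0.02], [-0.34, 0.41, -0.85], [0.52, -0.67, -0.53]]
top 492.52854420228016 [ 0.24572557 -0.0357628   1.29441113] [[-0.01, -1.0, -0.0], [-0.97, 0.01, -0.23], [0.23, -0.0, -0.97]]
{'time': 0.1, 'q': array([-1.29590985e+00,  2.64685844e-01,  1.60527856e+00,  1.84316826e-05,
        1.27372576e+00, -3.69398732e-02]), 'joint_vel': array([ 0.00101162, -0.00202276, -0.00464667,  0.00043964,  0.00099071,
        0.00055312]), 'joint_torque': array([ 2.20202746e-04, -5.16703677e+01, -3.68588948e+01, -3.95728762e-05,
        6.34130789e-03, -3.67201062e-05]), 'tool_pos': array([ 0.20686472, -0.64173698,  0.20315899]), 'tcp_rot': array([ 0.97781737,  1.34241252, -0.97564321]), 'wrist_force': array([-0.34885226,  0.00516888, -0.36443392]), 'torque': array([-0.00147491,  0.06363777,  0.02475049]), 'width': 1.0034620084832908}
[[-0.001  0.952  0.307]
 [ 0.002  0.307 -0.952]
 [-1.     0.    -0.002]]
```

View pics/top0.png

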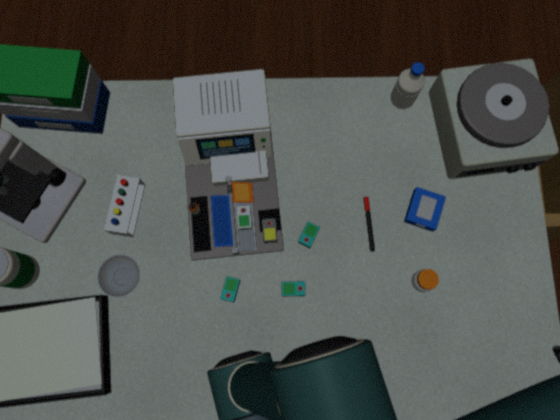

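View pics/side0.png

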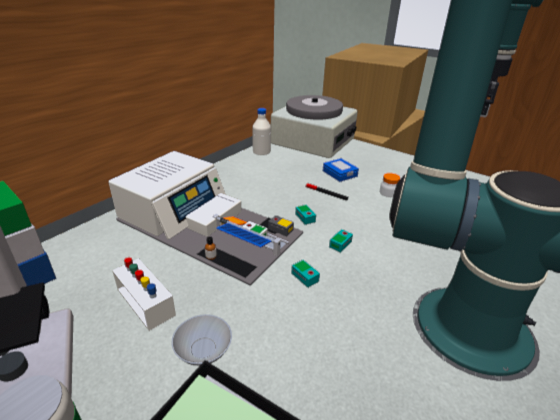

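The white cartridge with the green label is at top (244,217). It could be confused with the turquoise look-alikes at (231,289), (293,289) and (309,235), or the dark used cartridge at (270,230). By the description I choose (244,217), and I'll check it in a crop.

```bash
python3 - <<'E'
from h import *
z=np.load('top.npz');p,d=z['p'],z['d'];W=pts('top',d)
save('crop',cv2.resize(p[145:265,175:295],(600,600),interpolation=cv2.INTER_CUBIC))
def f(v,u):print((u,v),W[v,u].round(4))
for u,v in[(244,217),(222,220),(243,192),(270,230),(196,208),(195,258),(283,248),(240,165),(215,165),(262,165),(248,240),(190,190)]:f(v,u)
hsv=cv2.cvtColor(p,cv2.COLOR_RGB2HSV)
box=np.zeros(d.shape,bool);box[150:262,180:290]=1
for n,lo,hi in[('blue',(105,100,40),(130,255,255)),('orange',(8,150,120),(20,255,255))]:
    m=(cv2.inRange(hsv,lo,hi)>0)&box&(d>0)
    k,l,st,ce=cv2.connectedComponentsWithStats(m.astype(np.uint8))
    i=1+np.argmax(st[1:,4]);m=l==i;Q=W[m]
    print(n,m.sum(),st[i],Q.mean(0),cv2.minAreaRect((Q[:,:2]*1000).astype(np.float32)),np.percentile(Q[:,2],[2,50,98]))
    A=np.c_[Q,][:, :];c=Q.mean(0);print(np.linalg.svd(Q-c,full_matrices=False)[2])
E
```

```text
(244, 217) [0.5293 0.0592 0.0408]
(222, 220) [0.519  0.1147 0.0553]
(243, 192) [0.5992 0.0626 0.033 ]
(270, 230) [ 0.4938 -0.0084  0.0409]
(196, 208) [0.553  0.1834 0.0505]
(195, 258) [0.4279 0.1895 0.0107]
(283, 248) [ 0.4512 -0.0415  0.0097]
(240, 165) [0.6686 0.0695 0.0512]
(215, 165) [0.6693 0.1357 0.0522]
(262, 165) [0.6665 0.0109 0.0549]
(248, 240) [0.4728 0.0503 0.0155]
(190, 190) [0.6125 0.2074 0.0134]
blue 966 [211 195  22  52 966] [0.51781353 0.11596725 0.05693887] ((524.901611328125, 116.48487854003906), (148.62889099121094, 48.12910842895508), 4.855738162994385) [0.04804968 0.0572822  0.06540319]
[[-0.99600595 -0.08810841  0.01445885]
 [-0.08094139  0.95935319  0.27035153]
 [ 0.03769139 -0.26810142  0.9626531 ]]
orange 311 [233 183  19  19 311] [0.59883921 0.06522386 0.03591513] ((598.9215087890625, 65.01370239257812), (52.10258483886719, 46.53276443481445), 3.822972297668457) [0.02320972 0.0357975  0.04736674]
[[-0.38259899  0.82979555  0.40627252]
 [ 0.92264299  0.36621281  0.12090533]
 [ 0.04845549 -0.42110275  0.90571769]]
```

View pics/crop.png

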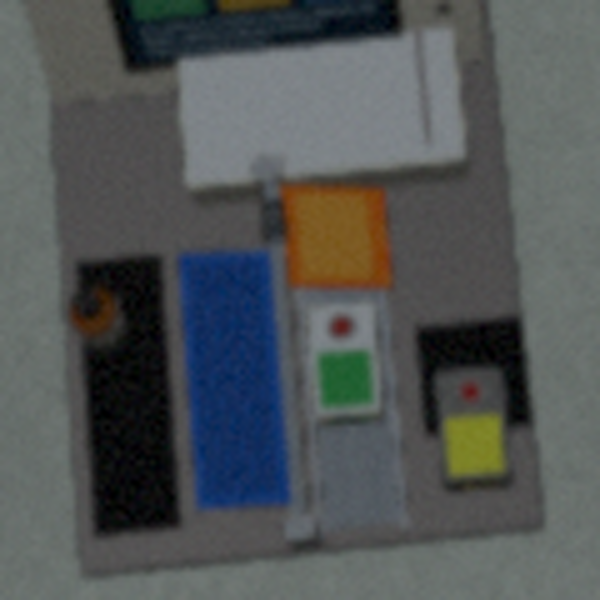

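The crop shows the white cartridge with its green label in the lane at crop (345,360). The orange flap is at (338,235), the blue paddle at (235,380), the dropper at (95,305) and the used cartridge at (472,425).

Paddle and flap both put the analyser origin at about (0.570, 0.0635) with a yaw of about +4.9°. The cartridge centre is about 41 mm short of that along the lane.

Plan:
- Keep the tool pointing down, with the jaws across the lane and a gap of about 55 mm.
- Aim the TCP at analyser (-90, 34.5), so one finger is behind the cartridge and the other over the paddle.

carry_out:
  offset:
    - [0, 2.4, -3.05]
    - [0, 2.4, -3.05]
    - [0, 2.4, -3.05]
    - [0, 2.4, -3.05]
    - [0, 2.4, -3.05]
  delta_rot:
    - [0, 0, 0]
    - [0, 0, 0]
    - [0, 0, 0]
    - [0, 0, 0]
    - [0, 0, 0]
  fingers: 0.29

```text
time: 0.52
tool_pos: [0.2745, -0.4584, 0.2036]
tcp_rot: [0.978, 1.342, -0.977]
wrist_force: [1.4, 0.2, 0.2]
width: 0.647
```

carry_out:
  offset:
    - [0, 2.4, -3.05]
    - [0, 2.4, -3.05]
    - [0, 2.4, -3.05]
    - [0, 2.4, -3.05]
    - [0, 2.4, -3.05]
  delta_rot:
    - [0, 0, 0]
    - [0, 0, 0]
    - [0, 0, 0]
    - [0, 0, 0]
    - [0, 0, 0]

```text
time: 0.93
tool_pos: [0.3418, -0.2765, 0.204]
tcp_rot: [0.977, 1.341, -0.977]
wrist_force: [0.3, -0.2, 0.4]
width: 0.64
```

carry_out:
  offset:
    - [0, 2.4, -3.05]
    - [0, 2.4, -3.05]
    - [0, 2.4, -3.05]
    - [0, 2.4, -3.05]
    - [0, 2.4, -3.05]
  delta_rot:
    - [0, 0, 0]
    - [0, 0, 0]
    - [0, 0, 0]
    - [0, 0, 0]
    - [0, 0, 0]

```text
time: 1.35
tool_pos: [0.4092, -0.0947, 0.2042]
tcp_rot: [0.977, 1.341, -0.977]
wrist_force: [1.0, -0.6, 0.3]
width: 0.647
```

carry_out:
  offset:
    - [0, 2.4, -3.05]
    - [0, 2.4, -3.05]
    - [0, 2.4, -3.05]
    - [0, 2.4, -3.05]
    - [0, 2.4, -3.05]
  delta_rot:
    - [0, 0, 0]
    - [0, 0, 0]
    - [0, 0, 0]
    - [0, 0, 0]
    - [0, 0, 0]

```text
time: 1.77
tool_pos: [0.4767, 0.0874, 0.2041]
tcp_rot: [0.976, 1.341, -0.976]
wrist_force: [0.5, -0.3, -0.2]
width: 0.648
```

carry_out:
  offset:
    - [0, 0, 0]
    - [0, 0, 0]
    - [0, 0, 0]
    - [2.0, 0, 0]
    - [0, 0, 0]
  delta_rot:
    - [4.4, 0, 0]
    - [4.3, 0, 0]
    - [4.3, 0, 0]
    - [0, 0, 0]
    - [0, 0, 0]

```text
time: 2.18
tool_pos: [0.4744, 0.0854, 0.1811]
tcp_rot: [1.143, 1.252, -1.15]
wrist_force: [-0.9, 0.9, -0.8]
width: 0.645
```

```bash
cat >> h.py <<'E'
th=np.deg2rad(4.9);O=np.array([.5705,.0635,0]);A=Ro.from_euler('z',th).as_matrix()
def an(X): return (np.asarray(X)-O)@A
def st():
    s=read_state();M=Ro.from_rotvec(s['tcp_rot']).as_matrix()
    print('t',s['time'],'an mm',(an(s['tool_pos'])*1e3).round(1),'F_an',(np.array(s['wrist_force'])@A).round(1),'w',s['width'],'tool axes in an\n',(A.T@M).round(3))
E
python3 - <<'E'
from h import *
st()
p,d=shot('side');save('s1',cv2.resize(p[90:310,90:330],(800,733)))
q,e=shot('top');W=an(pts('top',e));hsv=cv2.cvtColor(q,cv2.COLOR_RGB2HSV)
save('t1',cv2.resize(q[130:270,165:305],(600,600)))
for n,W,im in(('top',W,q),('side',an(pts('side',d)),p)):
    hs=cv2.cvtColor(im,cv2.COLOR_RGB2HSV)
    for k,lo,hi in(('green',(50,120,40),(75,255,255)),('yel',(24,120,80),(34,255,255)),('blue',(105,100,40),(130,255,255)),('orange',(8,150,120),(20,255,255))):
        m=(cv2.inRange(hs,lo,hi)>0)&(abs(W[...,0]+.04)<.1)&(abs(W[...,1])<.1)&(W[...,2]<.07)
        if m.sum()>5:print(n,k,m.sum(),(W[m].mean(0)*1e3).round(1),(np.percentile(W[m],[2,98],axis=0)*1e3).round(0).tolist())
E
```

```text
t 2.1833 an mm [-93.9  30.  181.1] F_an [-0.9  1.  -0.8] w 0.6452254974682384 tool axes in an
 [[-0.006  1.     0.   ]
 [-0.     0.    -1.   ]
 [-1.    -0.006  0.   ]]
top green 11 [-58.6  -2.6  39.6] [[-62.0, -9.0, 36.0], [-55.0, 1.0, 43.0]]
top yel 124 [-91.5 -62.9  40. ] [[-106.0, -76.0, 35.0], [-77.0, -50.0, 46.0]]
top blue 309 [-90.9  58.1  57.4] [[-114.0, 36.0, 49.0], [-67.0, 79.0, 65.0]]
top orange 161 [ 25.7 -15.2  29. ] [[3.0, -26.0, 21.0], [53.0, -2.0, 38.0]]
side green 57 [-52.1   1.3  40.9] [[-67.0, -11.0, 28.0], [-39.0, 13.0, 43.0]]
side yel 69 [-95.4 -62.3  39.6] [[-111.0, -74.0, 22.0], [-79.0, -50.0, 43.0]]
side blue 505 [-51.   58.7  57.9] [[-115.0, 30.0, 13.0], [16.0, 79.0, 64.0]]
side orange 98 [23.1 -0.7 37.7] [[-1.0, -26.0, 25.0], [51.0, 30.0, 56.0]]
```

View pics/s1.png

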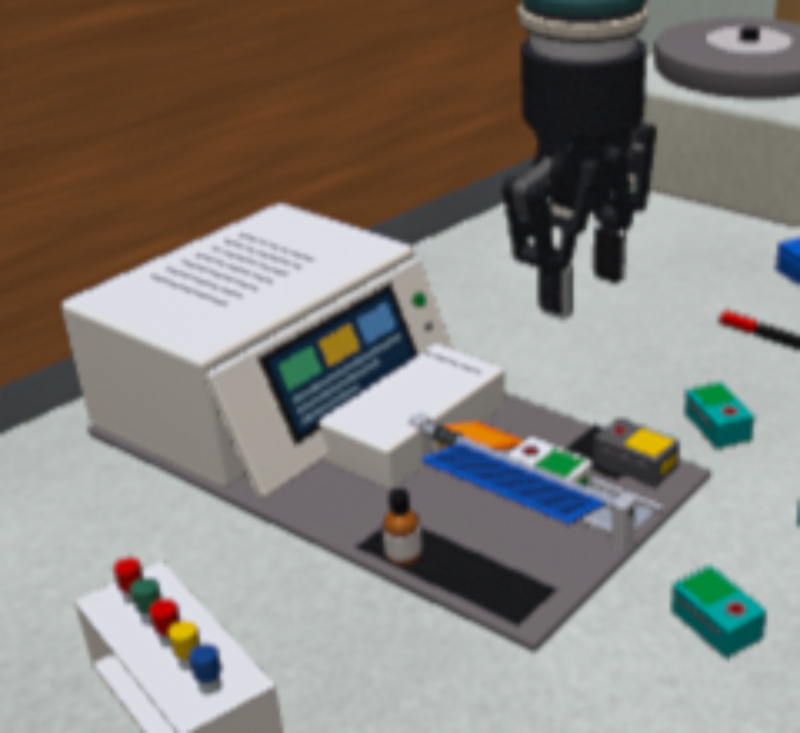

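The side crop shows the open gripper above the analyser, with the fingertips at crop (555,310) and (610,275). The cartridge label is at (560,462) and the paddle at (515,480), and nothing has been disturbed. Next I'll measure the fingertips and the cartridge tail from the same depth picture.

```bash
python3 - <<'E'
from h import *
z=np.load('side.npz');W=an(pts('side',z['d']))*1e3
m=(abs(W[...,0]+94)<50)&(abs(W[...,1]-30)<70)&(W[...,2]>120)&(W[...,2]<205)
for s in(0,1):
    Q=W[m&((W[...,1]>30)==s)];print(len(Q),np.percentile(Q,[1,50,99],axis=0).round(0).tolist())
    B=Q[Q[:,2]<np.percentile(Q[:,2],1)+8];print(' tip',np.percentile(B,[3,97],axis=0).round(1).tolist())
p=z['p'].astype(int);hsv=cv2.cvtColor(z['p'],cv2.COLOR_RGB2HSV)
for n in('side',):
    m=(abs(W[...,1])<14)&(abs(W[...,2]-40)<3)&(abs(W[...,0]+45)<45);print(np.percentile(W[m],[2,98],axis=0).round(1).tolist())
    m&=(W[...,1]<10); print(np.histogram(W[m][:,0],np.arange(-90,0,5)))
E
```

```text
Traceback (most recent call last):
IndexError: index -1 is out of bounds for axis 0 with size 0
```

carry_out:
  offset:
    - [3.5, 0, -0.4]
    - [3.5, 0, 0]
    - [1.0, 0, 0]
    - [0, 0, 0]
    - [0, 0, 0]
  delta_rot:
    - [0, 0, 0]
    - [0, 0, 0]
    - [0, 0, 0]
    - [0, 0, 0]
    - [0, 0, 0]

```text
time: 2.7
tool_pos: [0.4765, 0.0892, 0.1049]
tcp_rot: [1.146, 1.249, -1.147]
wrist_force: [-0.7, 0.4, 0.9]
width: 0.644
```

```bash
python3 - <<'E'
from h import *
st()
p,d=shot('side');W=an(pts('side',d))*1e3
save('s2',cv2.resize(p[150:270,170:330],(800,600)))
m=(abs(W[...,0]+94)<50)&(abs(W[...,1]-34)<60)&(W[...,2]>75)&(W[...,2]<200)
print(m.sum(),(d==0).sum())
for s in(0,1):
    Q=W[m&((W[...,1]>34)==bool(s))]
    if len(Q)<5: continue
    print(len(Q),np.percentile(Q,[1,50,99],axis=0).round(0).tolist())
    B=Q[Q[:,2]<np.percentile(Q[:,2],1)+8];print(' tip',np.percentile(B,[3,97],axis=0).round(1).tolist())
m=(abs(W[...,1])<12)&(abs(W[...,2]-40)<4)&(W[...,0]>-90)&(W[...,0]<-5)
print(np.histogram(W[m][:,0],np.arange(-90,0,5)))
E
```

```text
t 2.7 an mm [-91.4  33.7 104.9] F_an [-0.7  0.4  0.9] w 0.644046489806979 tool axes in an
 [[-0.001  1.    -0.001]
 [-0.    -0.001 -1.   ]
 [-1.    -0.001  0.   ]]
461 969
234 [[-105.0, -23.0, 138.0], [-97.0, 6.0, 172.0], [-81.0, 13.0, 199.0]]
 tip [[-102.4, 3.2, 137.3], [-81.1, 9.1, 146.1]]
227 [[-105.0, 61.0, 138.0], [-98.0, 74.0, 171.0], [-83.0, 94.0, 199.0]]
 tip [[-102.4, 65.1, 136.7], [-86.8, 74.6, 145.4]]
(array([ 0,  0,  0,  3, 18, 11,  8, 10, 12,  8, 13, 11, 12,  5, 11,  9,  1]), array([-90, -85, -80, -75, -70, -65, -60, -55, -50, -45, -40, -35, -30,
       -25, -20, -15, -10,  -5]))
```

View pics/s2.png

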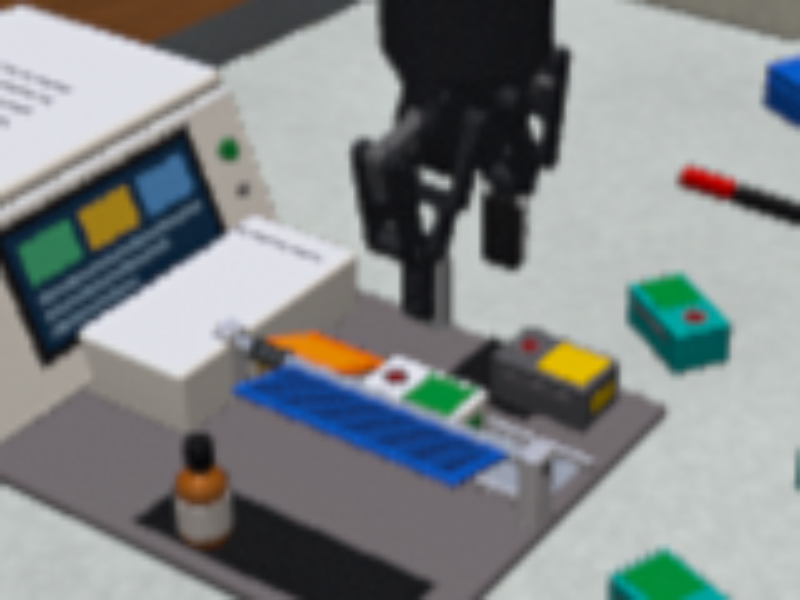

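```bash
python3 - <<'E'
from h import *
c=get_calibration('side');z=np.load('side.npz');W=an(pts('side',z['d']))*1e3
for P in([-91,62,105],[-91,62,110],[-91,62,137],[-91,5,110],[-91,5,137],[-40,0,40]):
    X=np.array(c['R'])@(A@(np.array(P)/1e3)+O)+c['t'];u,v=c['fx']*X[0]/X[2]+c['cx'],c['fy']*X[1]/X[2]+c['cy'];print(P,round(u),round(v),'crop',round((u-170)*5),round((v-150)*5))
for u in(252,254,257,270,272):
  print(u,[(v,)+tuple(W[v,u].round(0)) for v in range(194,218,3)])
E
```

```text
[-91, 62, 105] 256 224 crop 429 372
[-91, 62, 110] 256 223 crop 429 363
[-91, 62, 137] 256 213 crop 429 314
[-91, 5, 110] 270 212 crop 498 308
[-91, 5, 137] 270 202 crop 498 261
[-40, 0, 40] 254 227 crop 419 387
252 [(194, np.float64(-103.0), np.float64(91.0), np.float64(205.0)), (197, np.float64(-102.0), np.float64(90.0), np.float64(196.0)), (200, np.float64(-102.0), np.float64(91.0), np.float64(190.0)), (203, np.float64(-90.0), np.float64(74.0), np.float64(169.0)), (206, np.float64(-90.0), np.float64(75.0), np.float64(162.0)), (209, np.float64(-89.0), np.float64(74.0), np.float64(153.0)), (212, np.float64(-90.0), np.float64(74.0), np.float64(145.0)), (215, np.float64(24.0), np.float64(-79.0), np.float64(11.0))]
254 [(194, np.float64(100.0), np.float64(-193.0), np.float64(0.0)), (197, np.float64(-104.0), np.float64(86.0), np.float64(195.0)), (200, np.float64(-104.0), np.float64(86.0), np.float64(188.0)), (203, np.float64(-97.0), np.float64(76.0), np.float64(172.0)), (206, np.float64(-97.0), np.float64(76.0), np.float64(165.0)), (209, np.float64(-97.0), np.float64(77.0), np.float64(1
[... 949 characters left out ...]
loat64(2.0)), (209, np.float64(8.0), np.float64(-148.0), np.float64(1.0)), (212, np.float64(-3.0), np.float64(-131.0), np.float64(3.0)), (215, np.float64(-7.0), np.float64(-125.0), np.float64(-2.0))]
272 [(194, np.float64(-99.0), np.float64(8.0), np.float64(163.0)), (197, np.float64(-99.0), np.float64(7.0), np.float64(155.0)), (200, np.float64(-99.0), np.float64(7.0), np.float64(147.0)), (203, np.float64(-99.0), np.float64(7.0), np.float64(138.0)), (206, np.float64(13.0), np.float64(-165.0), np.float64(1.0)), (209, np.float64(3.0), np.float64(-151.0), np.float64(1.0)), (212, np.float64(-5.0), np.float64(-138.0), np.float64(1.0)), (215, np.float64(-15.0), np.float64(-124.0), np.float64(1.0))]
```

```bash
python3 - <<'E'
from h import *
st()
p,d=shot('side');W=an(pts('side',d))*1e3
m=(abs(W[...,0]+94)<60)&(abs(W[...,1]-34)<60)&(W[...,2]>75)&(W[...,2]<330)
Q=W[m];print(np.percentile(Q[:,2],[0,1,2]))
# central column, body underside
C=Q[abs(Q[:,1]-34)<12]
print(np.histogram(C[:,2],np.arange(120,330,10)))
for z in range(130,330,10):
    B=Q[abs(Q[:,2]-z)<5]
    if len(B):print(z,len(B),B[:,:2].min(0).round(0),B[:,:2].max(0).round(0))
E
```

```text
t 2.75 an mm [-90.2  33.7 106.1] F_an [ 0.8 -0.2 -0.3] w 0.6485025924207365 tool axes in an
 [[ 0.002  1.    -0.001]
 [ 0.    -0.001 -1.   ]
 [-1.     0.002 -0.   ]]
[136.78642219 143.30120763 146.91083893]
(array([ 0,  0,  0,  0,  0,  0,  0,  0,  5, 13, 16, 29, 27,  1, 15, 26, 27,
       27, 43, 21]), array([120, 130, 140, 150, 160, 170, 180, 190, 200, 210, 220, 230, 240,
       250, 260, 270, 280, 290, 300, 310, 320]))
140 32 [-102.    2.] [-81.  73.]
150 68 [-102.   -0.] [-81.  77.]
160 68 [-102.    1.] [-80.  77.]
170 70 [-102.   -4.] [-80.  77.]
180 57 [-105.   -3.] [-78.  87.]
190 111 [-104.  -24.] [-80.  94.]
200 90 [-108.  -26.] [-82.  94.]
210 114 [-109.  -24.] [-77.  94.]
220 112 [-109.  -24.] [-83.  94.]
230 107 [-111.  -24.] [-87.  93.]
240 164 [-111.  -25.] [-80.  93.]
250 79 [-103.   30.] [-80.  79.]
260 61 [-127.   28.] [-68.  74.]
270 152 [-128.   24.] [-63.  74.]
280 154 [-129.   16.] [-63.  74.]
290 155 [-129.   17.] [-64.  74.]
300 169 [-128.   20.] [-64.  73.]
310 215 [-129.    7.] [-56.  73.]
320 99 [-128.   23.] [-69.  73.]
```

The side crop shows the fingertips at crop (420,315) and (505,265), clear above the paddle and lane. The camera puts the tips about 31 mm above the reported TCP, with inner faces at y≈6.5 and 61. I'll trust the camera and descend slowly, watching force.

carry_out:
  offset:
    - [1.2, 0, 0]
    - [1.2, 0, 0]
    - [1.0, 0, 0]
    - [0.6, 0, 0]
    - [0, 0, 0]
  delta_rot:
    - [0, 0, 0]
    - [0, 0, 0]
    - [0, 0, 0]
    - [0, 0, 0]
    - [0, 0, 0]

```text
time: 3.22
tool_pos: [0.4744, 0.0891, 0.062]
tcp_rot: [1.144, 1.251, -1.15]
wrist_force: [-1.2, -0.1, -0.0]
width: 0.645
```

carry_out:
  offset:
    - [0.5, 0, 0]
    - [0.5, 0, 0]
    - [0.4, 0, 0]
    - [0.2, 0, 0]
    - [0, 0, 0]
  delta_rot:
    - [0, 0, 0]
    - [0, 0, 0]
    - [0, 0, 0]
    - [0, 0, 0]
    - [0, 0, 0]

```text
time: 3.63
tool_pos: [0.476, 0.0893, 0.0478]
tcp_rot: [1.146, 1.249, -1.147]
wrist_force: [-0.1, -0.5, 0.4]
width: 0.644
```

```bash
cat >> h.py <<'E'
def scan():
    st()
    p,d=shot('side');W=an(pts('side',d))*1e3
    hs=cv2.cvtColor(p,cv2.COLOR_RGB2HSV)
    for k,lo,hi in(('green',(50,120,40),(75,255,255)),('blue',(105,100,40),(130,255,255)),('orange',(8,150,100),(20,255,255))):
        m=(cv2.inRange(hs,lo,hi)>0)&(abs(W[...,0]+30)<95)&(abs(W[...,1]-25)<62)&(W[...,2]<85)&(W[...,2]>14)
        if m.sum()<8: continue
        B=W[m];s=np.polyfit(B[:,1],B[:,2],1);print(k,m.sum(),B.mean(0).round(1),np.percentile(B,[3,97],axis=0).round(0).tolist(),'slope deg',np.degrees(np.arctan(s[0])).round(1))
    dark=(p.max(2)<60)&(abs(W[...,1]-34)<62)&(W[...,0]>-125)&(W[...,0]<10)&(W[...,2]>16)&(W[...,2]<200)
    for s in(0,1):
        Q=W[dark&((W[...,1]>34)==bool(s))]
        if len(Q)>5:print('tip z',np.percentile(Q[:,2],[0,2]).round(1),'x,y',np.percentile(Q[Q[:,2]<Q[:,2].min()+20][:,:2],[3,97],axis=0).round(0).tolist())
    return p,d,W
E
python3 -c "
from h import *
scan()"
```

```text
t 3.6333 an mm [-91.9  33.8  47.8] F_an [-0.2 -0.5  0.4] w 0.644190010110004 tool axes in an
 [[-0.001  1.    -0.001]
 [-0.    -0.001 -1.   ]
 [-1.    -0.001  0.   ]]
green 14 [-61.2  -3.7  39.8] [[-70.0, -9.0, 27.0], [-54.0, 5.0, 43.0]] slope deg 13.8
blue 484 [-51.4  59.9  59. ] [[-114.0, 35.0, 52.0], [14.0, 80.0, 65.0]] slope deg 16.7
orange 97 [23.4 -0.5 37.8] [[0.0, -24.0, 27.0], [50.0, 26.0, 53.0]] slope deg 26.4
tip z [79.4 83.1] x,y [[-103.0, 5.0], [-82.0, 9.0]]
tip z [86.3 92.2] x,y [[-100.0, 72.0], [-87.0, 77.0]]
```

carry_out:
  offset:
    - [0, 0, 0]
    - [0.6, 0, 0]
    - [0.6, 0, 0]
    - [0.6, 0, 0]
    - [0.6, 0, 0]
  delta_rot:
    - [0, 5, 0]
    - [0, 0, 0]
    - [0, 0, 0]
    - [0, 0, 0]
    - [0, 0, 0]

```text
time: 4.1
tool_pos: [0.4761, 0.0918, 0.0239]
tcp_rot: [1.207, 1.314, -1.107]
wrist_force: [-1.1, 1.9, 3.5]
width: 0.651
```

carry_out:
  offset:
    - [0.6, 0, 0]
    - [0.6, 0, 0]
    - [0.4, 0, 0]
    - [0, 0, 0]
    - [0, 0, 0]
  delta_rot:
    - [0, 0, 0]
    - [0, 0, 0]
    - [0, 0, 0]
    - [0, 0, 0]
    - [0, 0, 0]

```text
time: 4.52
tool_pos: [0.4762, 0.093, 0.0085]
tcp_rot: [1.207, 1.315, -1.106]
wrist_force: [-1.2, -0.5, 4.3]
width: 0.64
```

```bash
python3 -c "
from h import *
scan()"
```

```text
t 4.5167 an mm [-91.5  37.4   8.5] F_an [-1.2 -0.4  4.3] w 0.6404645284460826 tool axes in an
 [[-0.     1.    -0.   ]
 [ 0.087 -0.    -0.996]
 [-0.996 -0.    -0.087]]
green 14 [-51.2  -5.8  40.2] [[-66.0, -11.0, 31.0], [-40.0, 3.0, 43.0]] slope deg 9.3
blue 682 [-46.9  60.3  44.1] [[-114.0, 36.0, 37.0], [15.0, 79.0, 50.0]] slope deg -11.6
orange 191 [26.7 -1.1 52.9] [[1.0, -30.0, 50.0], [52.0, 25.0, 55.0]] slope deg -3.1
tip z [25.7 42.3] x,y [[-101.0, -2.0], [-49.0, 11.0]]
tip z [49.3 62.1] x,y [[-98.0, 70.0], [-88.0, 76.0]]
```

The paddle is being pressed with about 4 N and the rocker is at about 0.47. I'll go 9 mm deeper.

carry_out:
  offset:
    - [0.5, 0, 0]
    - [0.4, 0, 0]
    - [0, 0, 0]
    - [0, 0, 0]
    - [0, 0, 0]
  delta_rot:
    - [0, 0, 0]
    - [0, 0, 0]
    - [0, 0, 0]
    - [0, 0, 0]
    - [0, 0, 0]

```text
time: 4.98
tool_pos: [0.4768, 0.0938, 0.0002]
tcp_rot: [1.208, 1.314, -1.105]
wrist_force: [0.1, 0.7, 4.4]
width: 0.648
```

```bash
python3 -c "
from h import *
p,d,W=scan();save('s3',cv2.resize(p[170:270,180:300],(720,600)))"
```

```text
t 4.9833 an mm [-90.7  38.2   0.2] F_an [0.2 0.7 4.4] w 0.6483025416069879 tool axes in an
 [[ 0.001  1.    -0.001]
 [ 0.087 -0.001 -0.996]
 [-0.996  0.001 -0.087]]
green 8 [-54.4   5.4  41. ] [[-74.0, 1.0, 38.0], [-46.0, 11.0, 42.0]] slope deg 0.4
blue 713 [-46.2  58.3  38. ] [[-113.0, 35.0, 28.0], [15.0, 76.0, 49.0]] slope deg -21.6
orange 161 [23.8 -1.7 59. ] [[0.0, -28.0, 52.0], [53.0, 26.0, 67.0]] slope deg -14.3
tip z [36.9 41.1] x,y [[-102.0, 5.0], [-81.0, 9.0]]
tip z [40.5 52.3] x,y [[-98.0, 71.0], [-86.0, 77.0]]
```

View pics/s3.png

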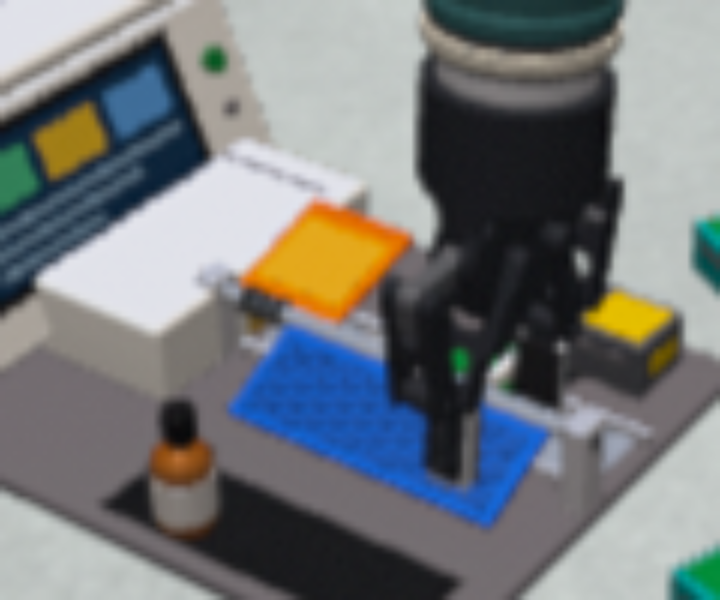

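The flap is raised to about +14° at crop (325,260), rocker about 0.65. The left finger rests on the paddle at (450,470), and the right finger is behind the cartridge at (540,370). Pushing now.

carry_out:
  offset:
    - [0.2, 0.3, 0]
    - [0, 0.7, 0]
    - [0, 0.7, 0]
    - [0, 0.7, 0]
    - [0, 0.6, 0]
  delta_rot:
    - [0, 0, 0]
    - [0, 0, 0]
    - [0, 0, 0]
    - [0, 0, 0]
    - [0, 0, 0]

```text
time: 5.45
tool_pos: [0.5058, 0.0967, -0.0028]
tcp_rot: [1.207, 1.316, -1.107]
wrist_force: [-3.8, 2.8, 3.4]
width: 0.639
```

```bash
python3 -c "
from h import *
scan()"
```

```text
t 5.45 an mm [-61.6  38.6  -2.8] F_an [-3.6  3.1  3.4] w 0.6385493806786594 tool axes in an
 [[-0.002  1.    -0.001]
 [ 0.088 -0.    -0.996]
 [-0.996 -0.002 -0.088]]
green 26 [-38.4   3.2  42.8] [[-52.0, -10.0, 40.0], [-21.0, 12.0, 53.0]] slope deg 8.5
blue 715 [-53.3  57.1  36.3] [[-113.0, 35.0, 25.0], [15.0, 75.0, 48.0]] slope deg -25.0
orange 103 [35.1  0.9 60.6] [[15.0, -27.0, 53.0], [53.0, 28.0, 71.0]] slope deg -18.5
tip z [38.  41.8] x,y [[-73.0, 3.0], [-56.0, 9.0]]
tip z [36.8 50.7] x,y [[-69.0, 71.0], [-58.0, 77.0]]
```

The cartridge is moving with the finger and the flap is high. About 48 mm remain.

carry_out:
  offset:
    - [0, 0.7, 0]
    - [0, 0.8, 0]
    - [0, 0.8, 0]
    - [0, 0.8, 0]
    - [0, 0.7, 0]
  delta_rot:
    - [0, 0, 0]
    - [0, 0, 0]
    - [0, 0, 0]
    - [0, 0, 0]
    - [0, 0, 0]

```text
time: 5.92
tool_pos: [0.5445, 0.0997, -0.0025]
tcp_rot: [1.207, 1.315, -1.107]
wrist_force: [-4.1, 1.7, 4.5]
width: 0.645
```

```bash
python3 -c "
from h import *
scan()"
```

```text
t 5.9167 an mm [-22.8  38.3  -2.5] F_an [-3.9  2.1  4.5] w 0.644877019603771 tool axes in an
 [[-0.     1.    -0.001]
 [ 0.087 -0.001 -0.996]
 [-0.996 -0.    -0.087]]
green 28 [-1.9  3.3 44.4] [[-18.0, -11.0, 40.0], [8.0, 21.0, 60.0]] slope deg 30.8
blue 760 [-59.2  56.5  36.9] [[-113.0, 35.0, 25.0], [14.0, 75.0, 49.0]] slope deg -25.6
orange 18 [14.  11.5 56.7] [[4.0, -4.0, 51.0], [25.0, 28.0, 61.0]] slope deg -16.0
tip z [37.8 43.6] x,y [[-34.0, 5.0], [-14.0, 10.0]]
tip z [41.9 53. ] x,y [[-32.0, 72.0], [-19.0, 78.0]]
```

carry_out:
  offset:
    - [0, 0.2, 0]
    - [0, 0.2, 0]
    - [0, 0.2, 0]
    - [0, 0.1, 0]
    - [0, 0, 0]
  delta_rot:
    - [0, 0, 0]
    - [0, 0, 0]
    - [0, 0, 0]
    - [0, 0, 0]
    - [0, 0, 0]

```text
time: 6.38
tool_pos: [0.5507, 0.1002, -0.0025]
tcp_rot: [1.207, 1.315, -1.107]
wrist_force: [-4.3, 1.5, 4.5]
width: 0.647
```

```bash
python3 -c "
from h import *
scan()"
```

```text
t 6.3833 an mm [-16.6  38.2  -2.5] F_an [-4.2  1.8  4.5] w 0.6471750735719238 tool axes in an
 [[-0.     1.    -0.001]
 [ 0.087 -0.001 -0.996]
 [-0.996 -0.    -0.087]]
green 18 [ 1.8  3.6 44. ] [[-7.0, -6.0, 40.0], [8.0, 12.0, 56.0]] slope deg 10.6
blue 772 [-59.2  56.3  36.9] [[-113.0, 35.0, 25.0], [13.0, 75.0, 49.0]] slope deg -25.5
orange 31 [10.6  7.7 57.5] [[-2.0, -4.0, 50.0], [27.0, 23.0, 65.0]] slope deg -17.9
tip z [38.6 43.6] x,y [[-27.0, 5.0], [-10.0, 10.0]]
tip z [37.7 51.8] x,y [[-24.0, 72.0], [-13.0, 78.0]]
```

carry_out:
  offset:
    - [0, 0.1, 0]
    - [0, 0.1, 0]
    - [0, 0.1, 0]
    - [0, 0.05, 0]
    - [0, 0, 0]
  delta_rot:
    - [0, 0, 0]
    - [0, 0, 0]
    - [0, 0, 0]
    - [0, 0, 0]
    - [0, 0, 0]

```text
time: 6.85
tool_pos: [0.5542, 0.1004, -0.0025]
tcp_rot: [1.207, 1.315, -1.107]
wrist_force: [-4.6, 2.7, 3.3]
width: 0.641
```

carry_out:
  offset:
    - [0, 0.1, 0]
    - [0, 0.1, 0]
    - [0, 0, 0]
    - [0, 0, 0]
    - [0, 0, 0]
  delta_rot:
    - [0, 0, 0]
    - [0, 0, 0]
    - [0, 0, 0]
    - [0, 0, 0]
    - [0, 0, 0]

```text
time: 7.27
tool_pos: [0.5542, 0.1004, -0.0027]
tcp_rot: [1.205, 1.317, -1.11]
wrist_force: [-7.8, 0.7, 7.5]
width: 0.645
```

The tool stopped advancing and the force rose, so this looks like the stop. One more small push will confirm it.

carry_out:
  offset:
    - [0, 0.1, 0]
    - [0, 0.1, 0]
    - [0, 0, 0]
    - [0, 0, 0]
    - [0, 0, 0]
  delta_rot:
    - [0, 0, 0]
    - [0, 0, 0]
    - [0, 0, 0]
    - [0, 0, 0]
    - [0, 0, 0]

```text
time: 7.68
tool_pos: [0.5542, 0.1003, -0.0029]
tcp_rot: [1.204, 1.32, -1.113]
wrist_force: [-14.4, -0.6, 13.0]
width: 0.644
```

```bash
python3 -c "
from h import *
p,d,W=scan();save('s4',cv2.resize(p[170:270,180:300],(720,600)))"
```

```text
t 7.6833 an mm [-13.1  38.1  -2.9] F_an [-14.4   0.6  13. ] w 0.6441069237573038 tool axes in an
 [[-0.008  1.    -0.001]
 [ 0.087 -0.001 -0.996]
 [-0.996 -0.008 -0.087]]
green 10 [ 3.   4.  43.9] [[-5.0, -4.0, 40.0], [8.0, 8.0, 52.0]] slope deg 26.6
blue 781 [-58.8  55.8  36.6] [[-113.0, 34.0, 25.0], [13.0, 75.0, 48.0]] slope deg -25.7
orange 43 [ 9.2  9.9 58. ] [[-3.0, -3.0, 52.0], [34.0, 24.0, 64.0]] slope deg -20.4
tip z [37.9 42.1] x,y [[-24.0, 5.0], [-4.0, 9.0]]
tip z [39.  51.1] x,y [[-21.0, 71.0], [-9.0, 77.0]]
```

View pics/s4.png

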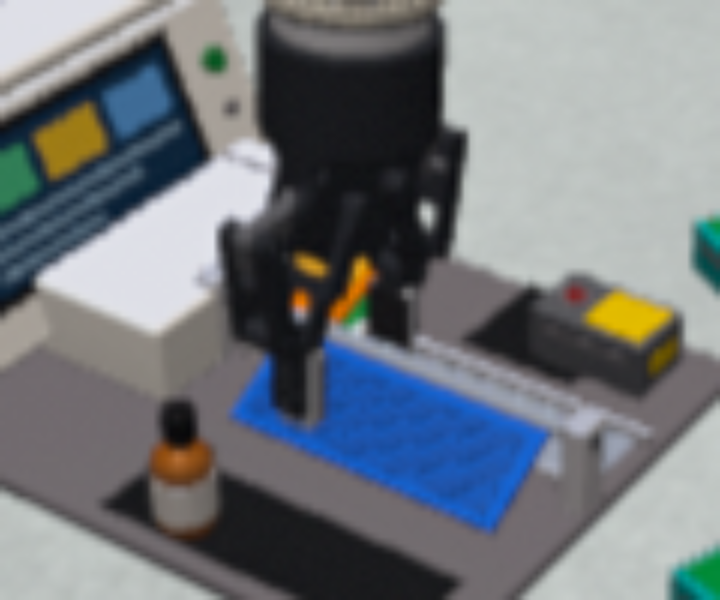

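The tool stalled at analyser x = -13.1 mm, where -13 was predicted for "home", with a 14 N push. The crop shows the cartridge under the raised flap, label at (355,300). I'll back off a little so the finger isn't dragging, then let the paddle up slowly.

carry_out:
  offset:
    - [0, -0.4, 0]
    - [0, -0.4, 0]
    - [0, -0.4, 0]
    - [0, -0.2, 0]
    - [0, 0, 0]
  delta_rot:
    - [0, 0, 0]
    - [0, 0, 0]
    - [0, 0, 0]
    - [0, 0, 0]
    - [0, 0, 0]

```text
time: 8.15
tool_pos: [0.5463, 0.0996, -0.0013]
tcp_rot: [1.209, 1.311, -1.104]
wrist_force: [2.5, 1.8, 3.9]
width: 0.649
```

carry_out:
  offset:
    - [-0.3, 0, 0]
    - [-0.4, 0, 0]
    - [-0.4, 0, 0]
    - [-0.4, 0, 0]
    - [-0.4, 0, 0]
  delta_rot:
    - [0, 0, 0]
    - [0, 0, 0]
    - [0, 0, 0]
    - [0, 0, 0]
    - [0, 0, 0]

```text
time: 8.57
tool_pos: [0.5434, 0.0976, 0.0164]
tcp_rot: [1.205, 1.316, -1.108]
wrist_force: [0.3, 1.1, 0.5]
width: 0.65
```

carry_out:
  offset:
    - [-0.5, 0, 0]
    - [-0.8, 0, 0]
    - [-1.2, 0, 0]
    - [-1.5, 0, 0]
    - [-1.5, 0, 0]
  delta_rot:
    - [0, 0, 0]
    - [0, 0, 0]
    - [0, 0, 0]
    - [0, 0, 0]
    - [0, 0, 0]

```text
time: 8.98
tool_pos: [0.5443, 0.0926, 0.0721]
tcp_rot: [1.206, 1.315, -1.108]
wrist_force: [0.7, 0.7, 0.1]
width: 0.646
```

carry_out:
  offset:
    - [-2.5, -2.0, 0]
    - [-2.5, -2.5, 0]
    - [-2.5, -2.5, 0]
    - [-1.0, -1.5, 0]
    - [0, 0, 0]
  delta_rot:
    - [0, 0, 0]
    - [0, 0, 0]
    - [0, 0, 0]
    - [0, 0, 0]
    - [0, 0, 0]

```text
time: 9.4
tool_pos: [0.4604, 0.078, 0.1597]
tcp_rot: [1.209, 1.311, -1.103]
wrist_force: [0.7, -0.5, -0.2]
width: 0.645
```

```bash
python3 -c "
from h import *
p,d,W=scan();save('s5',cv2.resize(p[170:270,180:300],(720,600)))
q,e=shot('top');V=an(pts('top',e))*1e3
hs=cv2.cvtColor(q,cv2.COLOR_RGB2HSV)
m=(cv2.inRange(hs,(50,120,40),(75,255,255))>0)&(abs(V[...,1])<20)&(abs(V[...,0])<80);print('top green',m.sum(),V[m].mean(0) if m.any() else '')
g=(abs(V[...,1])<12)&(abs(V[...,0])<70)
for x in range(-40,60,4):
  s=g&(abs(V[...,0]-x)<2);print(x,np.round(np.median(V[s][:,2]),0) if s.any() else None,end='; ')
"
```

```text
t 9.4 an mm [-108.5   23.9  159.7] F_an [ 0.7 -0.5 -0.2] w 0.6453897960986504 tool axes in an
 [[ 0.005  1.    -0.   ]
 [ 0.086 -0.001 -0.996]
 [-0.996  0.005 -0.086]]
blue 712 [-51.6  59.3  49.4] [[-114.0, 35.0, 46.0], [14.0, 81.0, 52.0]] slope deg -3.2
orange 217 [25.  -3.6 47.2] [[1.0, -30.0, 43.0], [53.0, 24.0, 52.0]] slope deg 7.9
tip z [190.8 190.9] x,y [[-119.0, -8.0], [-101.0, -4.0]]
top green 0 
-40 None; -36 None; -32 None; -28 None; -24 None; -20 None; -16 None; -12 None; -8 None; -4 None; 0 None; 4 None; 8 None; 12 None; 16 None; 20 None; 24 None; 28 None; 32 None; 36 None; 40 None; 44 None; 48 None; 52 None; 56 None;
```

View pics/s5.png

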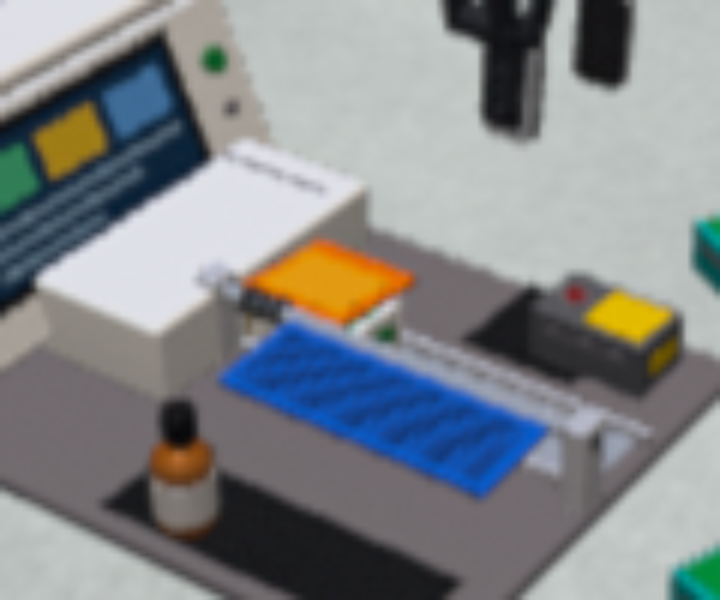

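The crop shows the flap resting on the cartridge, tail just visible at (375,325), paddle back up at (380,405) and the robot clear. The flap slopes about 8°, so the rocker is about 0.30 against 0.31 when loaded. Last check is the cartridge tail's position, in stored side data.

```bash
python3 -c "
from h import *
z=np.load('side.npz');p=z['p'].astype(int);W=an(pts('side',z['d']))*1e3
m=(abs(W[...,1])<17)&(W[...,2]>22)&(W[...,2]<43)&(W[...,0]>-90)&(W[...,0]<56)
print(m.sum(),np.sort(W[m][:,0])[:15].round(1)); print(W[m][np.argsort(W[m][:,0])[:12]].round(0).tolist())
st()"
```

```text
47 [-4.2 -3.9 -3.6 -3.6 -3.3 -3.2 -3.1 -3.1 -2.9 -2.9 -2.8 -2.6 -2.5 -2.5
 -2.5]
[[-4.0, -14.0, 32.0], [-4.0, -1.0, 32.0], [-4.0, -6.0, 33.0], [-4.0, -5.0, 26.0], [-3.0, 2.0, 40.0], [-3.0, -15.0, 40.0], [-3.0, -2.0, 35.0], [-3.0, -15.0, 27.0], [-3.0, -11.0, 33.0], [-3.0, -15.0, 33.0], [-3.0, -11.0, 26.0], [-3.0, -7.0, 41.0]]
t 9.5 an mm [-107.6   24.1  157.1] F_an [ 0.4  0.7 -0.3] w 0.6446934938072799 tool axes in an
 [[ 0.003  1.    -0.001]
 [ 0.087 -0.001 -0.996]
 [-0.996  0.003 -0.087]]
```

```bash
python3 -c "
from workcell import *
print(finish_job())"
```

```text
the job is handed in; nothing more can be done
None
```

The cartridge is loaded: it sits home against the stop with the flap resting on it, and I handed the job in at about 9.5 s. I held the paddle down with one finger (rocker about 0.65–0.75 rad) and pushed the cartridge along the lane with the other. I then backed off, let the paddle up and withdrew.

**Last checks:**
- **Push:** the tool stalled 13.1 mm short of the flap line, where about 13 mm was expected for fully home. The force along the lane rose to 14 N.
- **Cartridge:** its tail measures about 3 mm in front of the flap and square to the lane. 2 mm was expected, and the camera calibration is good to about 2 mm.
- **Flap:** it slopes about 8°, so the rocker reads about 0.30 rad against about 0.31 for a loaded cartridge. The paddle's own slope (about 3° down) agrees.
- **Robot and surroundings:** the gripper is clear with about zero force. The dropper, the used cartridge and the visible parts of the turquoise look-alikes appear unmoved in the last side crop; the other items were not in that crop.

**Disagreed or failed:**
- The camera put the fingertips about 31 mm above the reported TCP, more than the description suggests. I followed the camera, and the paddle and stop contacts came where it predicted.
- The final overhead check gave no reading because the arm was blocking the view, so these checks rest on the side camera and the forces.

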